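# Clamp a plaster mould in the pottery's cam jig

### The job

First slide the jig's red stop along its track until its post is in line with the yellow mark. Then take the blue-banded plaster mould from the rack and lay it flat on the jig between the blue fence and the orange cam, long side along the fence and one end against the stop; it will have to be put down and regripped by its ends on the way. Then turn the black cam knob anticlockwise until the orange lobe presses the mould firmly against the fence, let go, and leave the stop on its mark and everything else undisturbed.

Things in the scene. Friction and masses are not known exactly. Their poses are not given: they have to be found in the camera images.
- jig: Fixed clamping jig: aluminium plate 150 (x) x 240 (y) x 10 mm; origin on the table, 5 mm in +y from the plate's centre. Along its -x side a blue fence 20 mm thick, top 52 mm above the table, inner face at jig x = -50 mm. Bay: the channel between that face and the cam. The clamped mould lies on the plate, centre at jig x = -27 mm, long side along jig y; about 12 mm of play before the cam is turned.
- stop (a joint): Slide position in m, 0 to 0.10, of the red stop; it grows as the stop moves along jig +y (towards the cam) and stays where left (stiff: about 8 N to move). It starts at 0 to 0.03; the mark is at some 0.06 to 0.096.
- stop_post (a point): Centre of the top of the stop's red post with a white line on it, 55 mm above the table, at jig x = -27 mm. The post is 26 (x) x 16 (y) mm and 44 mm tall; pinch it from above along jig y.
- stop_face (a point): Front (+y) end of the stop's low steel foot, which the mould's end must meet, 44 mm ahead (jig +y) of the post's centre; the foot is 36 mm wide and its top is 19 mm above the table, so fingers that hold the mould by its ends higher than that pass over the foot.
- mark: Yellow mark, 22 x 8 x 4 mm, on top of the fence; origin under its centre, axes as the jig's. Its y position along the fence is where the post's centre must stand.
- cam: Eccentric clamp. Origin on its vertical axis (jig x +28.5, y +34 mm), 20 mm above the table. Orange disc (lobe) of radius 28 mm, 20 to 48 mm above the table, its centre 9 mm off the axis along the cam's own +x. Angle = yaw of its frame relative to the jig's, 0 to 3 rad, anticlockwise; starts 0 to 0.5. On a mould flush with the fence the lobe touches at about 2.1 and presses firmly at 2.13 to 2.25.
- cam_grip (a point): On the cam's axis, 74 mm above the table: where to grip the black knob bar, 46 long, 14 thick, from 54 to 86 mm above the table, along this point's y axis (along jig y at angle 0; turns with the cam). The knob stays where left (friction 0.12 N m); pressing takes some 0.3 to 0.6 N m; the lobe is smooth nylon. The bar lies above the mould and fence, so fingers kept over 53 mm clear them.
- mould: The plaster mould to clamp, cream with a blue band round its middle, 46 (x) x 60 (y) x 40 mm (z), 140 g; origin under its centre. It stands in one of the rack's three bays.
- mould_red: Same kind of mould with a red band; leave it alone.
- mould_green: Same kind of mould with a green band; leave it alone.
- rack: Fixed wooden rack, board 70 (x) x 230 (y) x 10 mm; origin under its centre. Four dividers 8 mm thick and 36 mm tall stand on it 74 mm apart along y, so each mould's 60 mm length just fits between two of them and it can be gripped there only across its 46 mm width (rack x).
- bowl_mid: Small terracotta bowl, 76 mm wide, 24 mm high, origin under its centre; leave it alone.
- bowl_side: Another such bowl, 76 mm wide, 24 mm high; leave it alone.
- glaze_jar: Closed amber glaze jar, 60 mm wide, 85 mm high, origin under its centre; leave it alone.
- kiln_prop: White ceramic kiln prop, upright cylinder 44 mm wide, 70 mm high, origin under its centre; leave it alone.
- stilt: Small white three-pointed kiln stilt, 42 mm wide, 20 mm high, origin under its centre; leave it alone.
- brush: Brush, 170 mm long along its x axis, origin near its middle; leave it alone.
There are look-alikes about, which are no part of the job. Leave any brown or turquoise look-alike of the mould alone.

How it is judged:
By the outcome, as a careful person would: the job done as asked, in the order asked, and still so for the second after the job is handed in, with the robot touching nothing.
It also fails if it takes over 72 s, if anything falls off the work surface, if the arm or the gripper's body presses on something with over 40 N, if the wrist force passes 120 N, or if a joint passes its speed limit or range.

### The arm

A 7-joint arm with a two-finger parallel gripper is mounted at the origin on the work surface. World frame = base frame: x ahead of the robot, y to its left, z up, the work surface at z = 0. Lengths are in mm, angles in rad, forces in N, time in s.
With the tool pointing down it reaches from about 400 to 900 mm from the base axis. Payload 5.6 kg.
Tool frame: the origin (TCP) lies midway between the tips of the shut fingers; the grasp point (between the pads) lies 19 mm behind it; z points along the fingers, y is the line along which they close (so a half turn about z gives the same grasp; the last joint's range is limited). The gripper opens to 92 mm and grips with 3 to 60 N. Pads are 20 mm wide; open, the fingers measure 128 mm over their backs; the gripper's body (75 mm by 189 mm) begins 69 mm behind the grasp point.
Start: joints at [1.192, 0.468, -0.012, 1.603, 0.006, 1.071, -0.056], TCP at [214.15, -613.717, 214.592] pointing down, gripper open.
Joint ranges: [-2.53, 2.53], [-0.31, 2.02], [-1.57, 1.55], [0.28, 2.44], [-1.29, 4.43], [0.15, 1.84], [-2.92, 2.92]. Speed limits (rad/s): [2.57, 2.57, 3.14, 3.14, 3.14, 3.14, 3.14].

### API

Orientations are given as a rotation vector (axis times angle).
In Python, from cell import robot, grip, kin, viewer gives the robot as it stands. Calls block until the motion is done:
- robot.movep(position, orientation): joint-space move of the TCP to a pose.
- robot.servo_line(position, feed=150, rotation=None): straight line of the TCP; rotation=None keeps the orientation; feed is the mean speed in mm/s.
- robot.goto_joints(angles): joint-space move.
- grip(opening, newtons=None): opening from 0.0 (shut) to 1.0 (fully open); newtons is the grip in N (None keeps the last); returns when the fingers have stopped.
- robot.hold(seconds).
- kin.ik(position, orientation): joint angles nearest the present ones, or None.
- robot.observe(): the state.
- viewer.read_camera(name): name is "scene" or "side" or "wrist"; returns the picture (420x560x3 uint8, red, green, blue); there is no depth.
- viewer.camera_info(name): a dict with "camera_matrix" (3x3 intrinsics, pixels), "R" (3x3) and "t" (3): a world point X has camera coordinates R X + t. Camera axes: x right, y down, z forward; pixel columns grow to the right and rows downward; lengths in mm; the calibration is good to about 2 mm. A picture is of the moment at which its call begins: read the wrist's pose just before it. camera_info takes no time and is no camera call; for the wrist camera it gives the pose at the moment of the call.
A pose or a line that the arm cannot do raises robot.IKError and nothing moves.
- robot.job_done(): hands the job in; it is judged then, once.
Trained networks look in the newest picture that a camera, given by its name, has taken for a name from the list of things; names that differ only in an ending like _2 or _b are one class to them, and where a whole thing is asked for, a point or a joint stands for the part that bears it (a point fixed in the world has none). Each returns a list of dicts, best first, with "confidence" (0 to 1); they miss things now and then, are a little off and sometimes report something else, mostly with a low value. They report only what shows in the picture. A call takes as long as a camera call. They do not tell look-alikes from the thing itself.
- viewer.silhouettes(name, camera): "mask" (420x560 bool, what is visible of it).
- viewer.pinpoint(name, camera): "at" ([x, y, z] in mm, in the coordinates of the camera as it stood for that picture, good to about 4 mm: a listed point, or the origin of a listed thing).
The state is a dict: "t": time; "joints": joint angles; "joint_velocities": joint speeds; "joint_torque": joint torques, N m; "tcp_pos": TCP position; "tcp_rot": TCP orientation; "contact_force": force on the tool from outside, world axes, zero at the start; "wrist_torque": the same for the moment, N m; "grip_width": opening from 0.0 (shut) to 1.0 (fully open); "grip_force": force on a finger pad.
Only numpy, scipy, OpenCV 4.12 (cv2) and the standard library are available. Lean on these libraries where they do the work, as an engineer would, in place of code of your own. Each camera call takes 0.05 s, during which the arm holds its last target. There are 200 camera calls.

## Working session

There is one attempt and no reset: what is moved stays moved. The work goes in short steps, each a Python script; the robot and the scene stay as the last script left them, time stands still between calls to the robot, and variables do not carry over. Pictures are saved under pics/ and viewed, at most 10 in all, crops included, and the job is handed in when it is done.

```bash
ls; mkdir -p pics; cat > h.py <<'E'
import numpy as np, cv2
from scipy.spatial.transform import Rotation as Rn
from cell import robot, grip, kin, viewer
def find(name,cam,n=3):
    ci=viewer.camera_info(cam); R=np.array(ci["R"]);t=np.array(ci["t"])
    return [(round(d["confidence"],2),np.round(R.T@(np.array(d["at"])-t),1)) for d in viewer.pinpoint(name,cam)[:n]]
def px(P,cam):
    ci=viewer.camera_info(cam); p=np.array(ci["camera_matrix"])@(np.array(ci["R"])@np.array(P,float)+np.array(ci["t"])); return p[:2]/p[2]
def down(yaw):  # tool z down, tool y at world yaw
    y=np.array([np.cos(yaw),np.sin(yaw),0]);z=np.array([0,0,-1.]);x=np.cross(y,z)
    return Rn.from_matrix(np.c_[x,y,z]).as_rotvec()
E
python3 - <<'E'
from h import *
a=viewer.read_camera("scene");b=viewer.read_camera("side")
cv2.imwrite("pics/a.png",cv2.cvtColor(np.array(a),cv2.COLOR_RGB2BGR))
cv2.imwrite("pics/b.png",cv2.cvtColor(np.array(b),cv2.COLOR_RGB2BGR))
for n in ["jig","stop_post","mark","cam","cam_grip","mould","rack","bowl_mid","glaze_jar","kiln_prop","stilt","brush"]:
    print(n,[ (c,find(n,c,4)) for c in ("scene","side")])
print(robot.observe()["t"], robot.observe()["tcp_rot"])
E
```

```text
pics
jig [('scene', [(0.98, array([5.673e+02, 2.271e+02, 4.000e-01]))]), ('side', [(0.75, array([602.7, 268.2,  72.4]))])]
stop_post [('scene', [(0.79, array([549.3, 138.1,  54.7]))]), ('side', [(0.77, array([551.5, 140.4,  57.3])), (0.65, array([515.7, 186. ,  53.4]))])]
mark [('scene', [(0.46, array([513. , 181. ,  53.2])), (0.16, array([ 750.6, -192. ,   -2.4]))]), ('side', [(0.4, array([514.7, 183.7,  55.4]))])]
cam [('scene', [(0.84, array([600.1, 262.8,  21. ]))]), ('side', [(0.97, array([600.9, 270.4,  23.7]))])]
cam_grip [('scene', []), ('side', [(0.65, array([602.5, 266.2,  76.3]))])]
mould [('scene', [(0.96, array([ 410.9, -123. ,    4.3])), (0.95, array([ 457.3, -395.6,   -0.6])), (0.78, array([ 419.1, -281.2,    2.4])), (0.57, array([ 566.3, -236.9,    6.6]))]), ('side', [(0.9, array([ 410.4, -125.6,   -1.7])), (0.82, array([ 460. , -392. ,   -1.1])), (0.73, array([ 420.5, -278.2,   -2.5])), (0.59, array([ 560.9, -236.5,   10.2]))])]
rack [('scene', [(0.71, array([ 5.633e+02, -2.425e+02, -5.000e-01])), (0.53, array([ 555.4, -171. ,   14.1])), (0.38, array([600.4, 262. ,  19.6]))]), ('side', [(0.67, array([ 565.6, -234. ,    4.5]))])]
bowl_mid [('scene', [(0.76, array([660.4, -38.1,  -1. ]))]), ('side', [(0.65, array([661.3, -37. ,  -1. ]))])]
glaze_jar [('scene', [(0.92, array([ 329.4, -358.3,   -0.4]))]), ('side', [(0.9, array([ 331.1, -354.3,    2.5]))])]
kiln_prop [('scene', [(0.7, array([364.1, 371.9,  -0.6]))]), ('side', [(0.91, array([372.8, 370.5,   1.1]))])]
stilt [('scene', [(0.58, array([404.6,  22.5,   2.6]))]), ('side', [(0.58, array([ 560. , -234.9,    7.8])), (0.58, array([ 564.5, -233.5,    1.5])), (0.16, array([375.4, 369.1,  -2.4]))])]
brush [('scene', [(0.74, array([ 750.7, -192.5,   -2.3]))]), ('side', [(0.7, array([ 750.1, -190.3,   -1. ])), (0.19, array([572.4, 236.3,   1.8]))])]
1.3 [3.09738557e+00 5.24848086e-01 3.49641266e-07]
```

View pics/a.png

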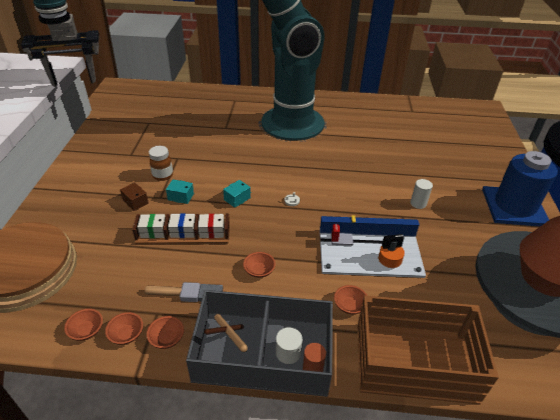

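View pics/b.png

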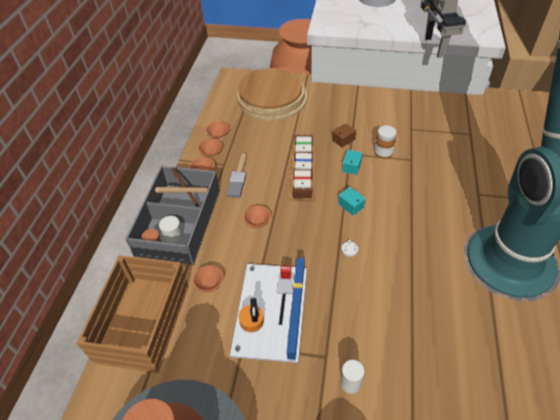

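The scene image shows the rack at about (182,227), with its green, blue and red moulds from left to right. The jig is at (370,245), with the red post at (336,232), the yellow mark at (353,219) and the cam at (392,253). The turquoise and brown look-alikes lie loose nearer the robot. Next I'll look closer with the wrist camera over the rack and then the jig.

```bash
cat >> h.py <<'E'
def pose(pos,yaw,go=True):
    """joint move to pose, choosing the half turn with the smaller |j7|"""
    c=[]
    for k in (0,np.pi):
        q=kin.ik(pos,down(yaw+k))
        if q is not None: c.append((abs(q[6]),yaw+k,np.array(q)))
    if not c: raise SystemExit("no ik")
    c.sort(key=lambda e:e[0]); _,y,q=c[0]
    if go: robot.movep(pos,down(y))
    return y,np.round(q,2)
def snap(cam,f):
    cv2.imwrite("pics/"+f,cv2.cvtColor(np.array(viewer.read_camera(cam)),cv2.COLOR_RGB2BGR))
E
python3 - <<'E'
from h import *
print(pose([520,-237,280],0)); 
i=viewer.camera_info("wrist");R=np.array(i["R"]);print("cam pos",-R.T@i["t"],"axis",R[2],i["camera_matrix"])
snap("wrist","c.png")
for n in ["mould","rack"]: print(n,find(n,"wrist",5))
print(robot.observe()["t"])
print(pose([510,215,280],np.pi/2))
snap("wrist","d.png")
for n in ["jig","stop_post","stop_face","mark","cam","cam_grip"]: print(n,find(n,"wrist",3))
i=viewer.camera_info("wrist");R=np.array(i["R"]);print("cam pos",-R.T@i["t"],"axis",R[2])
print(robot.observe()["t"])
E
```

```text
(0, array([ 0.74,  0.32, -0.46,  1.7 ,  0.15,  1.16,  0.24]))
cam pos [ 519.59646452 -165.96468179  449.44754387] axis [-0.0014874  -0.26133115 -0.96524806] [[294.54493024   0.         280.22124399]
 [  0.         294.54493024 210.23523166]
 [  0.           0.           1.        ]]
mould [(0.95, array([ 560.3, -238.5,    9.2])), (0.68, array([ 459.6, -396.1,    0.7])), (0.68, array([ 415.4, -128. ,    2.5])), (0.66, array([ 423.2, -285.4,    1.1]))]
rack [(0.46, array([ 575.8, -311.1,   13.6]))]
3.2333
(1.5707963267948966, array([ 0.34,  0.45, -1.05,  1.72,  0.41,  1.22,  0.76]))
jig [(0.91, array([570.7, 233. ,   1.1]))]
stop_post [(0.61, array([551.1, 141.1,  56. ]))]
stop_face [(0.9, array([548. , 180.7,  13.3]))]
mark [(0.68, array([515.9, 184.2,  47.4])), (0.43, array([547. , 183.5,  11.9]))]
cam [(0.65, array([603.2, 270. ,  18.8]))]
cam_grip [(0.17, array([570.6, 231.5,  -1.6]))]
cam pos [436.70878789 214.09481068 449.85564773] axis [ 2.61519747e-01 -1.53413094e-04 -9.65198114e-01]
5.2417
```

View pics/c.png

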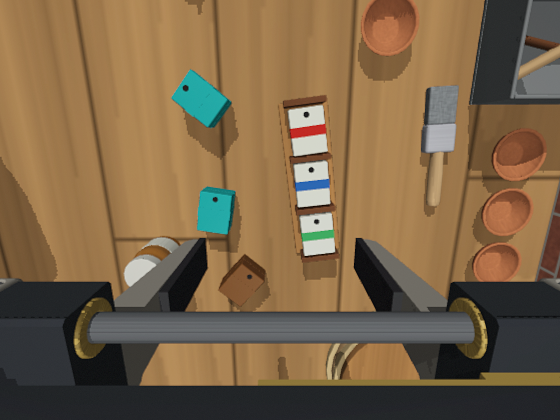

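View pics/d.png

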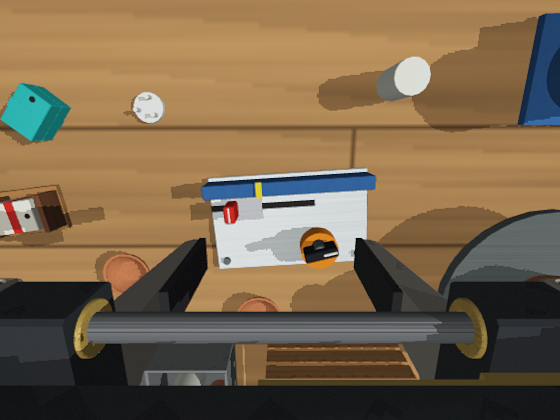

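The wrist view of the rack shows blue as the middle mould at (312,184). Over the jig it shows the red post at (231,213), the mark at (258,190) and the knob at (320,250), with the bar nearly along the image horizontal. Next I'll take a closer view and fit edges by colour.

```bash
cat >> h.py <<'E'
def back(uv,z,cam,ci=None):
    """pixels -> world points on the plane of height z"""
    ci=ci or viewer.camera_info(cam); R=np.array(ci["R"]);t=np.array(ci["t"]);K=np.array(ci["camera_matrix"])
    uv=np.atleast_2d(np.asarray(uv,float)); d=(R.T@np.linalg.inv(K)@np.c_[uv,np.ones(len(uv))].T).T
    c=-R.T@t; return (c+d*((z-c[2])/d[:,2:3]))[:,:2]
def hsvmask(img,lo,hi):
    return cv2.inRange(cv2.cvtColor(img,cv2.COLOR_RGB2HSV),np.array(lo),np.array(hi))
def biggest(m):
    n,l,s,c=cv2.connectedComponentsWithStats(m); k=1+np.argmax(s[1:,4]); return l==k,c[k]
E
python3 - <<'E'
from h import *
# fits on rack picture c.png need camera info at that pose: later. Now the jig.
robot.movep([500,210,190],down(np.pi/2))
ci=viewer.camera_info("wrist"); img=np.array(viewer.read_camera("wrist")); np.save("e.npy",img)
import pickle; pickle.dump(ci,open("e.pkl","wb"))
for n in ["stop_post","mark","cam_grip","cam","jig"]: print(n,find(n,"wrist",3))
c=img[100:340,150:430]
cv2.imwrite("pics/e.png",cv2.cvtColor(cv2.resize(c,None,fx=2.5,fy=2.5,interpolation=cv2.INTER_CUBIC),cv2.COLOR_RGB2BGR))
m,_=biggest(hsvmask(img,(105,120,40),(125,255,255)))
us=np.where(m.any(0))[0]; print("fence cols",us[0],us[-1])
us=us[12:-12]; low=np.array([np.where(m[:,u])[0].max()+.5 for u in us])
P=back(np.c_[us,low],52,"wrist",ci); f=np.polyfit(P[:,1],P[:,0],1)
for _ in range(3):
    r=P[:,0]-np.polyval(f,P[:,1]); k=abs(r)<1.5; f=np.polyfit(P[k,1],P[k,0],1)
print("fence inner edge x=f(y)",f,"yaw",-np.arctan(f[0]),k.sum(),len(k))
for nm,lo,hi,z in [("mark",(22,130,120),(35,255,255),56),("red",(0,170,90),(6,255,255),55)]:
    mm,cc=biggest(hsvmask(img,lo,hi)); print(nm,mm.sum(),cc,back(cc,z,"wrist",ci))
E
```

```text
stop_post [(0.87, array([554.4, 142. ,  57. ]))]
mark [(0.74, array([514.8, 185.1,  51.8]))]
cam_grip [(0.74, array([602.3, 266. ,  76.6]))]
cam [(0.96, array([606.3, 270.5,  19.6]))]
jig [(0.66, array([575.6, 230.3,  -1.6]))]
fence cols 183 402
fence inner edge x=f(y) [-6.30024201e-02  5.36158070e+02] yaw 0.06291925948070835 187 196
mark 167 [ 84.50299401 316.67065868] [[639.99182809 -22.09622064]]
red 341 [221.21994135 241.71554252] [[545.57744755 144.78808262]]
```

View pics/e.png

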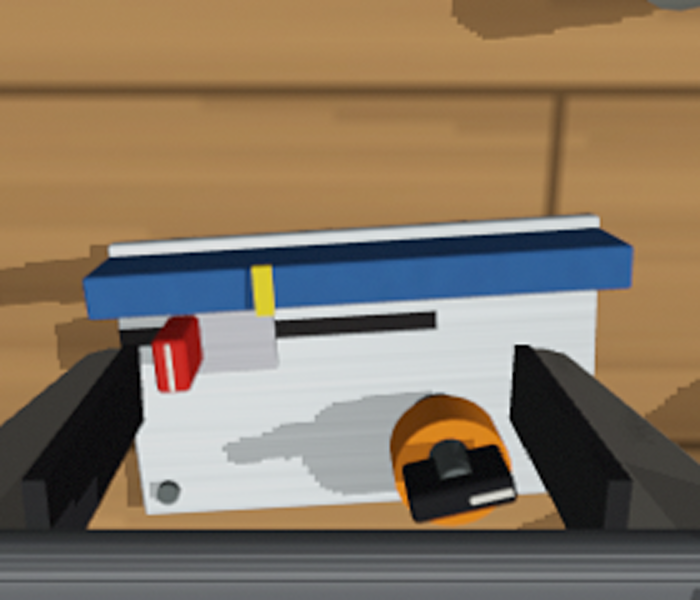

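The crop shows the post top with its white line at crop (169,368), the yellow mark at (263,290), and the knob bar at about (460,485), tilted slightly up to the right. That puts the cam angle at roughly 0.18. The jig yaw is 0.063. Next I'll compute the post-to-mark distance, then grip the stop and slide it.

```bash
cat >> h.py <<'E'
YAW=0.063; EX=np.array([np.cos(YAW),np.sin(YAW)]); EY=np.array([-np.sin(YAW),np.cos(YAW)])
def markpost(img,ci):
    """(mark, white line of post) world xy"""
    def comp(m,a):
        n,l,s,c=cv2.connectedComponentsWithStats(m); return [c[i] for i in range(1,n) if s[i,4]>=a and s[i,4]<2000],[s[i] for i in range(1,n) if s[i,4]>=a and s[i,4]<2000]
    z=np.zeros(img.shape[:2],np.uint8); blue,_=biggest(hsvmask(img,(105,120,40),(125,255,255)))
    near=cv2.dilate(blue.astype(np.uint8),np.ones((9,9)))
    mk,_=biggest(hsvmask(img,(22,150,150),(35,255,255))&(near*255))
    h=hsvmask(img,(0,150,60),(8,255,255))|hsvmask(img,(172,150,60),(180,255,255))
    red,rc=biggest(h); hull=z.copy(); cv2.fillConvexPoly(hull,cv2.convexHull(np.argwhere(red)[:,::-1].astype(np.int32)),1)
    w=(hull>0)&~red; g=img.astype(float).min(2); w=np.where(hull>0,np.clip(g-90,0,None),0)
    v,u=np.indices(g.shape); pc=np.array([(w*u).sum(),(w*v).sum()])/w.sum()
    mc=np.argwhere(mk).mean(0)[::-1]
    return back(mc,55.5,None,ci)[0],back(pc,55,None,ci)[0],mk.sum(),red.sum(),mc,pc
E
python3 - <<'E'
from h import *; import pickle
m,p,*r=markpost(np.load("e.npy"),pickle.load(open("e.pkl","rb"))); print(m,p,r); d=(m-p)@EY
print("slide",d,"x offset",(m-p)@EX,"(expect -33)")
E
```

```text
[515.0025395  182.70853231] [551.33266214 139.84999415] [np.int64(122), np.int64(408), array([254.8442623 , 215.27868852]), array([217.04640468, 246.57107023])]
slide 45.0607975066913 x offset -33.55974720496313 (expect -33)
```

```bash
cat > s1.py <<'E'
from h import *
p=np.array([551.3,140.0]); yaw=np.pi/2+YAW; o=down(yaw)
grip(0.5,30)
robot.movep([*p,110],o); robot.servo_line([*p,30],feed=150)
grip(0.0,25); s=robot.observe(); print(s["grip_width"],s["grip_force"],s["contact_force"],s["tcp_pos"])
q=p+45.0*EY
robot.servo_line([*q,30],feed=60); s=robot.observe(); print(s["contact_force"],s["tcp_pos"],s["grip_width"])
grip(0.45); u=q-np.array([55,-25])
robot.servo_line([*q,100],feed=200); robot.movep([500,210,190],down(np.pi/2))
ci=viewer.camera_info("wrist"); img=np.array(viewer.read_camera("wrist"))
m,p,*r=markpost(img,ci); print(m,p,r,"remaining",(m-p)@EY,(m-p)@EX,robot.observe()["t"])
cv2.imwrite("pics/f.png",cv2.cvtColor(img,cv2.COLOR_RGB2BGR))
E
python3 s1.py
```

```text
0.17276110612561144 25.000417828559875 [-0.40419753  2.62575972  2.10692783] [551.55011314 140.70437625  30.44191798]
[-0.77096366 -5.11149025  8.61756912] [549.02543671 181.90582302  30.39439689] 0.1707264585227599
[515.3764188 182.4648311] [548.54568936 180.94796518] [np.int64(130), np.int64(331), array([255.8       , 216.46153846]), array([255.11466719, 245.13410564])] remaining 3.6021387014045936 -33.00796855941792 11.0833
```

View pics/f.png

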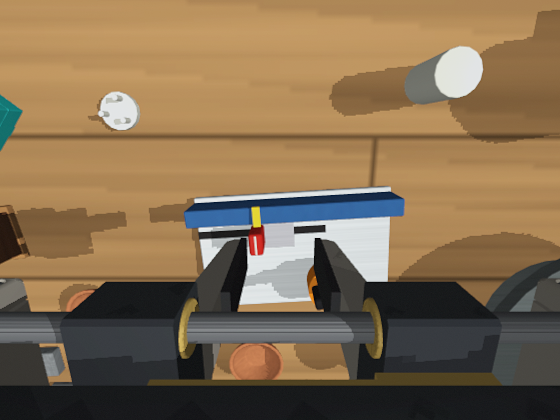

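The stop moved to within 3.6 mm of the mark because the arm lagged under load; the post is at (257,240) and the mark at (256,216). I'll regrip and nudge it using measured TCP feedback.

```bash
cat > s2.py <<'E'
from h import *
p=np.array([548.6,181.2]); o=down(np.pi/2+YAW)
robot.movep([*p,100],o); robot.servo_line([*p,30],feed=150)
grip(0.0,25); p0=np.array(robot.observe()["tcp_pos"])[:2]; goal=p0+3.5*EY; c=goal.copy(); print(p0)
for k in range(6):
    e=(goal-np.array(robot.observe()["tcp_pos"])[:2])@EY
    if e<0.3: break
    c=c+(e if k else 2.0)*EY; robot.servo_line([*c,30],feed=40); 
print(k,e,c)
grip(0.45); 
robot.servo_line([*c,100],feed=200); robot.movep([500,210,190],down(np.pi/2))
ci=viewer.camera_info("wrist"); img=np.array(viewer.read_camera("wrist"))
m,p,*r=markpost(img,ci); print(m,p,r,"remaining",(m-p)@EY,(m-p)@EX,robot.observe()["t"])
print(find("stop_post","wrist"),find("mark","wrist"),find("stop_face","wrist"))
E
python3 s2.py
```

```text
[548.97485781 181.68913706]
1 0.12532612229767776 [548.62858698 187.17822592]
[514.97904909 182.50044215] [548.54201355 184.09505938] [np.int64(131), np.int64(331), array([255.83969466, 216.09923664]), array([257.97690623, 245.1248258 ])] remaining 0.521614555866884 -33.5967752325095 14.6083
[(0.68, array([548.1, 185. ,  53.3]))] [(0.69, array([514. , 185.3,  49.3]))] []
```

The stop is now within about 0.5 mm of the mark. Next is the rack: measure the blue mould from right above it, then pick it.

```bash
cat > s3.py <<'E'
from h import *
robot.servo_line([500,180,220],feed=250)
grip(1.0)
robot.movep([561,-270,210],down(0))
ci=viewer.camera_info("wrist"); img=np.array(viewer.read_camera("wrist"))
cv2.imwrite("pics/g.png",cv2.cvtColor(img,cv2.COLOR_RGB2BGR))
c=[]
for nm,lo,hi in [("blue",(105,120,60),(125,255,255)),("green",(45,100,50),(80,255,255))]:
    m=hsvmask(img,lo,hi); n,l,s,cc=cv2.connectedComponentsWithStats(m)
    for i in np.argsort(-s[1:,4])[:3]+1: print(nm,s[i],cc[i],back(cc[i],50,None,ci))
    if nm=="blue":
        m,_=biggest(m); r=cv2.minAreaRect(np.argwhere(m)[:,::-1].astype(np.float32)); b=back(cv2.boxPoints(r),50,None,ci); print("box",b)
print(find("mould","wrist",5),find("rack","wrist"),robot.observe()["t"])
E
python3 s3.py
```

```text
blue [261 163  41  16 435] [281.17011494 170.24597701] [[ 562.71500595 -237.88979804]]
box [[ 539.71766196 -234.38048302]
 [ 584.73602433 -229.61855549]
 [ 586.27417315 -241.86836617]
 [ 540.82150217 -246.72100933]]
green [270 226  39  14 366] [289.15846995 232.16666667] [[ 572.45777247 -311.16657257]]
[(0.96, array([ 454.8, -394.4,   -1.1])), (0.82, array([ 562.7, -238.6,    9.5])), (0.73, array([ 414. , -122. ,    1.8])), (0.7, array([ 425.2, -283.1,    0.9]))] [] 17.75
```

View pics/g.png

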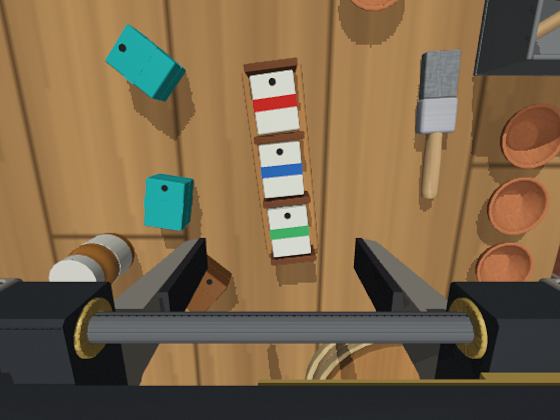

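The picture shows the blue mould at (281,170) in the middle bay, which is world (562.7, -238), yaw about 0.12. Both sides are free for the fingers.

```bash
cat > s4.py <<'E'
from h import *
st=lambda: robot.observe()
p=[562.5,-238.3]; yaw=0.12
robot.movep([*p,110],down(yaw)); robot.servo_line([*p,23],feed=130); print(np.round(st()["contact_force"],1))
grip(0.0,30); s=st(); print(s["grip_width"]*92,s["grip_force"],s["tcp_pos"],np.round(s["contact_force"],1))
robot.servo_line([*p,120],feed=150); s=st(); print(s["grip_width"]*92,np.round(s["contact_force"],1))
q=[530,0]
robot.movep([*q,70],down(YAW)); robot.servo_line([*q,16],feed=120)
z=16
f0=np.array(st()["contact_force"])[2]
while z>11.5:
    z-=1; robot.servo_line([*q,z],feed=30)
    if st()["contact_force"][2]-f0>3: break
s=st(); print("put",z,s["tcp_pos"],np.round(s["contact_force"],1),s["grip_width"]*92)
tx=np.array(s["tcp_pos"])[:2]
grip(0.85); robot.servo_line([*q,90],feed=200)
print(tx,st()["t"])
robot.movep([*tx,90],down(YAW+np.pi/2)); print("j7",st()["joints"][6])
E
python3 s4.py
```

```text
[-0.4 -0.   0.3]
45.85060922652403 29.96782422065735 [ 562.55591229 -238.28834052   23.03238156] [ 0.1 -0.2  1. ]
45.955034691066054 [ 0.2  0.1 -2.1]
put 12 [ 5.30114716e+02 -8.13178211e-03  1.29906611e+01] [-3.2 -0.1  8.2] 45.76710207624841
[ 5.30114716e+02 -8.13178211e-03] 24.3667
j7 0.8790927939665321
```

Picked and put down well. Now I'll regrip it by the ends and place it in the jig with force feedback.

```bash
cat > s5.py <<'E'
from h import *
st=lambda: robot.observe()
tx=np.array([530.1,0.])
grip(1.0)
robot.servo_line([*tx,17],feed=130)
grip(0.0,30); s=st(); print(s["grip_width"]*92,s["tcp_pos"],np.round(s["contact_force"],1))
robot.servo_line([*tx,140],feed=200)
o=down(YAW+np.pi/2); post=np.array([548.6,184.2])
q=post+77*EY+3.5*EX; print("target",q)
robot.movep([*q,140],o); robot.servo_line([*q,45],feed=130)
f0=np.array(st()["contact_force"]); print(np.round(f0,1)); z=32
robot.servo_line([*q,z],feed=60)
while z>24:
    f=np.array(st()["contact_force"])-f0
    if f[2]>2: break
    z-=1; robot.servo_line([*q,z],feed=30)
print("down",z,np.round(f,1),st()["tcp_pos"],st()["t"])
E
python3 s5.py
```

```text
59.6692718330365 [5.30287605e+02 1.85633886e-02 1.72999565e+01] [-0.7  0.4  2.5]
target [547.24526485 261.2675982 ]
[-0.6  0.9 -0.2]
down 26 [-2.8 -4.2  9.7] [547.40043226 261.42658687  27.31258354] 31.8167
```

```bash
cat > s6.py <<'E'
from h import *
st=lambda: robot.observe()
q=np.array([547.25,261.27]); z=28.0
robot.servo_line([*q,z],feed=30)
f0=np.array(st()["contact_force"]); print(np.round(f0,1),st()["tcp_pos"])
for k in range(16):
    q=q-0.5*EY; robot.servo_line([*q,z],feed=20)
    f=(np.array(st()["contact_force"])-f0); fy=f[:2]@EY
    if fy>2.5: break
print(k,np.round(f,1),st()["tcp_pos"],st()["t"])
robot.servo_line([*q,26.8],feed=20); print(st()["tcp_pos"],np.round(st()["contact_force"],1))
grip(0.8); robot.servo_line([*q,130],feed=200); 
robot.movep([500,210,190],down(np.pi/2))
grip(0.45)
ci=viewer.camera_info("wrist"); img=np.array(viewer.read_camera("wrist")); np.save("h.npy",img)
import pickle; pickle.dump(ci,open("h.pkl","wb"))
cv2.imwrite("pics/h.png",cv2.cvtColor(cv2.resize(img[120:340,150:430],None,fx=2.5,fy=2.5,interpolation=cv2.INTER_CUBIC),cv2.COLOR_RGB2BGR))
m,p,*r=markpost(img,ci); print(m,p,r,"remaining",(m-p)@EY,(m-p)@EX,st()["t"])
print(find("cam_grip","wrist"),find("stop_face","wrist"),find("mould","wrist"))
E
python3 s6.py
```

```text
[-0.2 -0.6 -2.2] [547.23610395 261.16693632  27.78125008]
5 [-0.5  2.8 -0.5] [547.37066693 259.02116254  28.11706342] 33.5667
[547.53523733 259.0051767   27.33839876] [-1.4  3.2  1.7]
[515.65890537 182.76688861] [548.18361349 184.05263083] [np.int64(136), np.int64(332), array([255.29411765, 216.25735294]), array([257.14622832, 244.33662767])] remaining 0.7645099262340791 -32.541132364088305 36.0167
[(0.68, array([598.4, 268.4,  75.7])), (0.46, array([547.4, 257.9,  11.4]))] [(0.84, array([544.8, 225.8,  12.5])), (0.16, array([544.9, 258.2,   8.4]))] [(0.79, array([547.7, 257.4,  10.1]))]
```

View pics/h.png

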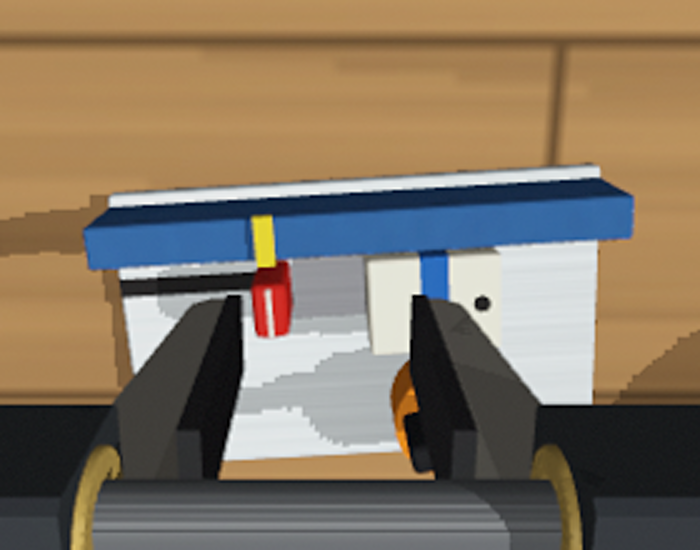

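The mould lies between the fence and the cam with its left end at the steel foot (crop x≈368), and the post is still on its mark. Next I'll look at the knob from above.

```bash
cat > s7.py <<'E'
from h import *
st=lambda: robot.observe()
grip(1.0)
robot.servo_line([500,230,220],feed=250)
robot.movep([645,266,220],down(np.pi/2))
ci=viewer.camera_info("wrist"); img=np.array(viewer.read_camera("wrist"))
print(find("cam_grip","wrist"),find("cam","wrist"))
u=px([600,266,80],"wrist").astype(int); print(u)
sub=img[u[1]-60:u[1]+60,u[0]-80:u[0]+80]
cv2.imwrite("pics/i.png",cv2.cvtColor(cv2.resize(sub,None,fx=4,fy=4,interpolation=cv2.INTER_CUBIC),cv2.COLOR_RGB2BGR))
o,_=biggest(hsvmask(sub,(5,160,120),(20,255,255)))
cn=cv2.findContours(o.astype(np.uint8),0,1)[0][0]; (cx,cy),r=cv2.minEnclosingCircle(cn); off=u-[80,60]
print("lobe",back([cx,cy]+off,48,None,ci),r,back([[cx+r,cy]+off,[cx-r,cy]+off],48,None,ci))
hull=np.zeros(o.shape,np.uint8); cv2.circle(hull,(int(cx),int(cy)),int(r*1.1),1,-1)
blk=((sub.max(2)<60)&(hull>0)).astype(np.uint8); b,c=biggest(blk)
rr=cv2.minAreaRect(np.argwhere(b)[:,::-1].astype(np.float32)); print("bar",rr,back(cv2.boxPoints(rr)+off,86,None,ci))
for y0 in (0.24,0.24+np.pi,0.24-np.pi):
    qs=[kin.ik([600,266.5,57],down(a)) for a in np.arange(y0,y0+2.1,0.5)]; print(y0,[None if q is None else np.round(q,2) for q in qs][::2])
print(st()["t"])
E
python3 s7.py
```

```text
[(0.91, array([602.8, 267.9,  74.4]))] [(0.91, array([602.3, 269.7,  20.6]))]
[281 159]
lobe [[607.80081393 269.88043487]] 23.71671485900879 [[607.78740758 297.1517974 ]
 [607.8142211  242.60742231]]
bar ((81.21699523925781, 60.00943374633789), (14.697579383850098, 43.26856994628906), 74.05460357666016) [[596.93800807 244.04758612]
 [585.10798806 286.08554736]
 [599.17375596 290.45814687]
 [611.29876681 247.94349644]]
0.24 [array([ 0.02,  0.8 , -0.72,  1.65,  0.62,  0.93, -0.69]), array([ 0.12,  0.88, -0.91,  1.65,  0.79,  1.02,  0.2 ]), array([ 0.21,  0.98, -1.08,  1.64,  0.95,  1.12,  1.11])]
3.3815926535897933 [array([ 0.27,  1.12, -1.26,  1.64,  1.12,  1.26,  2.16]), array([-1.17,  0.97,  1.11,  1.74, -0.98,  1.1 , -1.63]), array([-0.13,  0.72, -0.49,  1.66,  0.42,  0.86, -1.69])]
-2.901592653589793 [array([ 0.27,  1.12, -1.26,  1.64,  1.12,  1.26,  2.16]), array([-1.17,  0.97,  1.11,  1.74, -0.98,  1.1 , -1.63]), array([-0.13,  0.72, -0.49,  1.66,  0.42,  0.86, -1.69])]
38.1167
```

View pics/i.png

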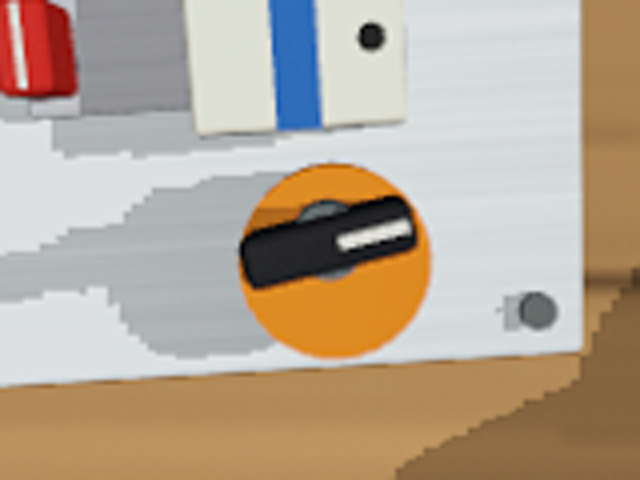

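The picture shows the knob bar centred at crop (328,240), tilted, with the lobe circle at (335,262). The bar and the lobe agree on an axis near (599.3, 267.3) and a cam angle of 0.21. The mould's end meets the foot at crop x≈193. Next I'll turn the knob.

```bash
cat > s8.py <<'E'
from h import *
st=lambda: robot.observe()
def tyaw(s): 
    y=Rn.from_rotvec(s["tcp_rot"]).as_matrix()[:,1]; return np.arctan2(y[1],y[0])
p=np.array([599.3,267.3])
grip(0.5,40); robot.movep([*p,130],down(0.274)); robot.servo_line([*p,58],feed=120)
grip(0.0,45); s=st(); print(s["grip_width"]*92,s["tcp_pos"],tyaw(s)-YAW,np.round(s["contact_force"],1))
a0=tyaw(s)
def turn(a):
    robot.servo_line([*p,58],feed=60,rotation=down(a+YAW)); s=st()
    print(round(a,2),"at",round(tyaw(s)-YAW,3),np.round(s["contact_force"],1),"M",round(s["wrist_torque"][2],2),np.round(s["tcp_pos"][:2],1),round(s["t"],2))
    return tyaw(s)-YAW
for a in (0.6,1.0,1.4,1.8,2.0,2.1,2.19): r=turn(a)
c=2.19
for k in range(4):
    if r>2.175: break
    c+=2.19-r; r=turn(c)
E
python3 s8.py
```

```text
18.667697966324422 [599.51183393 267.326598    58.48910905] 0.21093595747192734 [-1.1 -0.3  3.8]
0.6 at 0.598 [0.8 0.4 4.2] M -0.04 [599.8 267.5] 41.9
1.0 at 0.999 [ 2.4 -0.5  5.1] M -0.03 [600.  267.8] 42.45
1.4 at 1.4 [3.1 2.  4.9] M -0.04 [600.1 268.1] 43.0
1.8 at 1.8 [4.6 3.8 3.9] M -0.03 [600.  268.5] 43.55
2.0 at 2.0 [3.1 4.3 3.5] M -0.05 [599.9 268.6] 43.9
2.1 at 2.1 [4.4 4.3 3.2] M -0.04 [599.9 268.7] 44.15
2.19 at 2.189 [4.  3.7 3.3] M -0.37 [599.9 268.8] 44.4
```

```bash
cat > s9.py <<'E'
from h import *
robot.hold(0.2); s=robot.observe(); print(s["grip_width"]*92,s["grip_force"],np.round(s["wrist_torque"],2),np.round(s["contact_force"],1))
p=[599.3,267.3]
grip(0.5); robot.servo_line([*p,130],feed=150); robot.movep([645,266,220],down(np.pi/2)); grip(1.0)
ci=viewer.camera_info("wrist"); img=np.array(viewer.read_camera("wrist"))
u=px([570,240,60],"wrist").astype(int)
sub=img[u[1]-75:u[1]+75,u[0]-100:u[0]+100]
cv2.imwrite("pics/j.png",cv2.cvtColor(cv2.resize(sub,None,fx=4,fy=4,interpolation=cv2.INTER_CUBIC),cv2.COLOR_RGB2BGR))
off=u-[100,75]
o=hsvmask(sub,(5,160,120),(20,255,255)); o,_=biggest(o)
(cx,cy),r=cv2.minEnclosingCircle(cv2.findContours(o.astype(np.uint8),0,1)[0][0]); L=back([cx,cy]+off,48,None,ci)[0]; print("lobe",L,r)
d=L-[599.2,267.3]; print("lobe angle",np.arctan2(d[1],d[0])-YAW,np.hypot(*d))
hull=np.zeros(o.shape,np.uint8); cv2.circle(hull,(int(cx),int(cy)),int(r*1.5),1,-1)
b,c=biggest(((sub.max(2)<60)&(hull>0)).astype(np.uint8))
rr=cv2.minAreaRect(np.argwhere(b)[:,::-1].astype(np.float32)); print("bar",rr,back(cv2.boxPoints(rr)+off,86,None,ci))
m,q,*_=markpost(img,ci); print(m,q,(m-q)@EY,(m-q)@EX,robot.observe()["t"])
E
python3 s9.py
```

```text
18.9258366206911 45.00097990036011 [ 1.18 -0.97 -0.38] [4.5 4.6 4.3]
lobe [592.61243756 275.66322301] 24.13106346130371
lobe angle 2.174981195750039 10.646101539319517
bar ((126.02647399902344, 104.7558822631836), (43.64030838012695, 13.80536937713623), 57.528804779052734) [[583.8178292  249.64401161]
 [576.58632705 261.39887988]
 [613.47383952 285.46117411]
 [621.18819677 273.47802977]]
[515.87348288 182.91632887] [548.86495681 184.29368198] 0.7024675699456783 -33.01273985896956 47.2083
```

View pics/j.png

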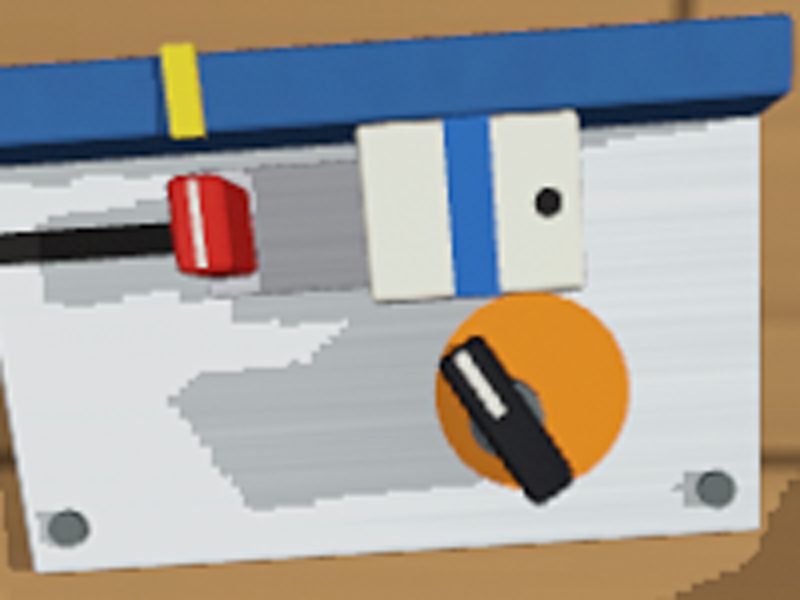

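The mould is flush at the fence, the lobe (530,390) touches it, and the post is in line with the mark. However, the bar angle reads about 2.1 and the grip was 18.9 mm wide instead of 14, so the bar may have sat skewed in the fingers. I'll regrip it aligned with the bar, a little higher, and finish the turn by torque.

```bash
cat > s10.py <<'E'
from h import *
st=lambda: robot.observe()
def tyaw(s): 
    y=Rn.from_rotvec(s["tcp_rot"]).as_matrix()[:,1]; return np.arctan2(y[1],y[0])
p=np.array([599.3,267.3]); z=62
grip(0.5,45); robot.movep([*p,130],down(2.10+YAW)); M0=st()["wrist_torque"][2]; robot.servo_line([*p,z],feed=120)
grip(0.0,50); s=st(); print(s["grip_width"]*92,tyaw(s)-YAW,np.round(s["contact_force"],1),"M",s["wrist_torque"],M0)
for a in (2.13,2.16,2.19):
    robot.servo_line([*p,z],feed=60,rotation=down(a+YAW)); s=st()
    print(a,"at",round(tyaw(s)-YAW,3),s["grip_width"]*92,np.round(s["contact_force"],1),"M",np.round(s["wrist_torque"],2),round(s["t"],2))
    
E
python3 s10.py
```

```text
18.56628922215224 2.10039559236249 [-1.1  2.1  2.9] M [ 0.47647938  0.20342195 -0.01373873] -0.07488170614808984
2.13 at 2.129 18.356353361414893 [-1.8  2.4  4.2] M [ 0.68  0.34 -0.21] 50.01
2.16 at 2.159 18.562304918115366 [-2.8  2.2  4.6] M [ 0.87  0.4  -0.4 ] 50.26
2.19 at 2.189 18.641386211657665 [-1.7  3.2  4.7] M [ 0.84  0.42 -0.53] 50.51
```

```bash
cat > s11.py <<'E'
from h import *
p=[599.3,267.3]
grip(0.5); robot.servo_line([*p,130],feed=200); robot.movep([670,267,180],down(np.pi/2))
ci=viewer.camera_info("wrist"); img=np.array(viewer.read_camera("wrist")); R=np.array(ci["R"]); print("cam",-R.T@ci["t"])
c0=px([599.3,267.3,86],"wrist"); print(c0)
v,u=np.indices(img.shape[:2]); near=np.hypot(u-c0[0],v-c0[1])<34
b,c=biggest(((img.max(2)<60)&near).astype(np.uint8))
w=near&(img.min(2)>150)
h=np.zeros(b.shape,np.uint8); cv2.fillConvexPoly(h,cv2.convexHull(np.argwhere(b)[:,::-1].astype(np.int32)),1)
for nm,m in (("bar",b|(h>0)),("line",(h>0)&(img.min(2)>110))):
    P=back(np.argwhere(m)[:,::-1],86,None,ci); q=P-P.mean(0); e,V=np.linalg.eigh(q.T@q); d=V[:,1]; d=d*np.sign(d@[-1,-1])
    s=np.sqrt(12*e/len(P)); print(nm,m.sum(),P.mean(0),"size",s,"cam angle",(np.arctan2(d[1],d[0])-np.pi/2-YAW)%(2*np.pi))
o=hsvmask(img,(5,160,120),(20,255,255))&(near*255); cn=max(cv2.findContours(o,0,1)[0],key=cv2.contourArea)
(cx,cy),r=cv2.minEnclosingCircle(cn); print("lobe",back([cx,cy],48,None,ci),r)
m,q,*_=markpost(img,ci); print((m-q)@EY,robot.observe()["t"])
E
python3 s11.py
```

```text
cam [595.66198238 266.17902351 348.21581917]
[281.87476259 136.35393651]
bar 825 [598.71261137 267.20283607] size [13.5181699  43.00326348] cam angle 2.129563295383085
line 100 [589.29024419 260.62738447] size [ 3.69932643 18.66704302] cam angle 2.1155545397998647Traceback (most recent call last):
  File "s11.py", line 13, in <module>
    o=hsvmask(img,(5,160,120),(20,255,255))&(near*255); cn=max(cv2.findContours(o,0,1)[0],key=cv2.contourArea)
                                                               ~~~~~~~~~~~~~~~~^^^^^^^
cv2.error: OpenCV(4.12.0) /io/opencv/modules/imgproc/src/contours_new.cpp:332: error: (-2:Unspecified error) in function 'static std::shared_ptr<ContourScanner_> ContourScanner_::create(cv::ContourDataStorage<cv::Point_<int>, 1024, 0>::storage_t&, cv::ContourDataStorage<signed char, 1024, 0>::storage_t&, cv::Mat, int, int, cv::Point)'
> Modes other than RETR_FLOODFILL and RETR_CCOMP support only CV_8UC1 images (expected: 'img.type() == CV_8UC1'), where
>     'img.type()' is 4 (CV_32SC1)
> must be equal to
>     'CV_8UC1' is 0 (CV_8UC1)
```

The measured cam angle is 2.12–2.13, so some of the turn is lost as grip compliance. One more regrip with a slight over-rotation, then measure again in the same script.

```bash
sed -i '/^o=hsv/,/^(cx/d' s11.py
cat > s12.py <<'E'
from h import *
st=lambda: robot.observe()
def tyaw(s): 
    y=Rn.from_rotvec(s["tcp_rot"]).as_matrix()[:,1]; return np.arctan2(y[1],y[0])
p=np.array([599.0,267.3]); z=64
print(st()["t"])
grip(0.4,60); robot.movep([*p,110],down(2.125+YAW)); M0=st()["wrist_torque"][2]; robot.servo_line([*p,z],feed=150)
grip(0.0,60); s=st(); print(s["grip_width"]*92,tyaw(s)-YAW,"M",s["wrist_torque"][2]-M0)
for a in (2.17,2.21,2.24):
    robot.servo_line([*p,z],feed=60,rotation=down(a+YAW)); s=st(); M=s["wrist_torque"][2]-M0
    print(a,round(tyaw(s)-YAW,3),"M",round(M,2),np.round(s["contact_force"],1),round(s["t"],2))
    if M<-0.68: break
exec(open("s11.py").read())
E
python3 s12.py
```

```text
52.175
17.89082946569556 2.125318105672745 M -0.12260478534197423
2.17 2.169 M -0.24 [-1.3  2.1  4.7] 54.15
2.21 2.208 M -0.56 [-1.5  1.9  6.5] 54.4
2.24 2.238 M -0.74 [-1.1  2.4  6.4] 54.65
cam [595.7255382  266.18593859 348.33722344]
[281.84247418 136.1076644 ]
bar 823 [598.65937928 267.18283344] size [13.44879563 43.14655332] cam angle 2.1308222328723643
line 98 [589.36652078 260.59982698] size [ 3.63120924 18.61098538] cam angle 2.1335612643834603
1.1591896029250024 56.35
```

The net torque reached 0.6 N m, and two independent readings after release agree at about 2.13. That means the lobe pressed firmly and then settled. Next I'll check the stop once more from the same pose as before.

```bash
python3 - <<'E'
from h import *
robot.servo_line([640,250,230],feed=250); robot.movep([500,210,190],down(np.pi/2))
ci=viewer.camera_info("wrist"); img=np.array(viewer.read_camera("wrist"))
m,p,*r=markpost(img,ci); print(m,p,r[:2],(m-p)@EY,(m-p)@EX)
b,_=biggest(hsvmask(img,(105,120,40),(125,255,255)))
print(find("stop_post","wrist"),find("mould","wrist"),find("mark","wrist"),robot.observe()["t"])
E
```

```text
[515.60575056 182.87172649] [548.94929985 184.18804823] [np.int64(132), np.int64(334)] 0.785543938684598 -33.360274317459954
[(0.7, array([547.4, 186.2,  58.1]))] [(0.56, array([543.8, 259.4,  12.5])), (0.35, array([5.736e+02, 2.309e+02, 1.000e-01]))] [(0.55, array([514.8, 183.4,  50.3])), (0.29, array([574.7, 231.6,  -1.4]))] 57.5917
```

```bash
python3 -c "
from cell import robot
print(robot.job_done(), robot.observe()['t'])"
```

```text
the job is handed in; nothing more can be done
the job is handed in; nothing more can be done
```

I handed the job in at about 58 s with the stop within 0.8 mm of its mark and the blue-banded mould against the stop and flush to the fence; the cam pressed at about 0.6 N m and then measured about 2.13 rad, right at the bottom of the firm range (2.13–2.25), so the clamp is the one result I'm not sure of.

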